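# Lift the freshly inked round stamp with the tongs

### The arm

A 7-joint arm with a two-finger parallel gripper is mounted at the origin on a cart in front of the work surface, level with it; the furniture and walls round the work are solid. World frame = base frame: x ahead of the robot, y to its left, z up, the work surface at z = 0. Lengths are in m, angles in rad, forces in N, time in s.
With the tool pointing down it reaches from about 0.4 to 0.85 m from the base axis. Payload 4.5 kg.
Tool frame: the origin (TCP) lies at the very end of the fingers, on their centre line; the grasp point (between the pads) lies 19 mm behind it; z points along the fingers, y is the line along which they close (so a half turn about z gives the same grasp; the last joint's range is limited). The gripper opens to 88 mm and grips with 3 to 60 N. Pads are 18 mm wide; open, the fingers measure 123 mm over their backs; the gripper's body (75 mm by 187 mm) begins 45 mm behind the grasp point.
Start: joints at [-1.099, 0.689, -0.195, 1.565, 0.157, 0.902, -0.215], TCP at [0.265, 0.566, 0.239] pointing down, gripper open.
Joint ranges: [-3.01, 3.01], [-0.46, 2.08], [-1.47, 1.51], [0.13, 2.56], [-1, 4.14], [0.04, 2.09], [-2.66, 2.66]. Speed limits (rad/s): [2.57, 2.57, 3.14, 3.14, 3.14, 3.14, 3.14].

### API

Orientations are given as a unit quaternion [x, y, z, w].
In Python, from plant import r, optics gives the robot as it stands.
- The arm moves only by the tool servo_tool, never from a script. Its arguments are lists of equal length, an entry for each row: "translation": the shift along the tool's x, y, z in m, a list of three; "turn": the turn, a rotation vector about the tool's x, y, z in rad, a list of three. In form: {"translation": [[dx, dy, dz], ...], "turn": [[rx, ry, rz], ...]}. A call has 1 to 10 rows; each row shifts and turns the commanded pose from where the row before left it, along the tool's axes as they then stand; what a row does not reach is not made up. A row lasts 1/8 s, in which the tool goes at most 62.5 mm and 10.7 degrees, less where a joint would pass 70% of its speed; a pose out of reach is approached as far as the arm can. A call is refused whole if a number of a shift passes 0.0625 or a number of a turn 0.188, either way. A call with a gripper value outside its range is refused whole. "grip" is the opening, from 0 (shut) to 1 (fully open), set as the call begins (left out, the last holds). The fingers move at their own pace and stop on an object; "grip_force" is the grip in N (left out, the last holds). Time passes only in rows, so rows that do not move let the fingers close. It gives the time, the measured TCP pose, the force, the opening and the grip force at its end, in the units of the state.
- r.get_state(): the state, without advancing time (a new reading comes with each control period).
- optics.snapshot(name): name is "scene" or "top" or "wrist"; returns a dict with "img" (420x560x3 uint8, red, green, blue), "z_map" (420x560 float32, m along the optical axis (not along the pixel's ray), 0 where there is no reading), "mtx" (3x3 intrinsics, pixels), "k1" (the pictures are not rectified: a ray, as slopes to the right and down, at radius r is drawn at 1 + k1 r^2 times it, then the intrinsics apply), "R" (3x3) and "t" (3): a world point X has camera coordinates R X + t. Camera axes: x right, y down, z forward; pixel columns grow to the right and rows downward; lengths in m; the calibration is good to about 2 mm. A picture is of the moment at which its call begins.
- r.finish_job(): hands the job in; it is judged then, once.
The state is a dict: "clock": time; "q": joint angles; "qd": joint speeds; "joint_torque": joint torques, N m; "tool_pos": TCP position; "eef_rot": TCP orientation; "contact_force": force on the tool from outside, world axes, zero at the start; "moment": the same for the moment, N m; "opening": opening from 0.0 (shut) to 1.0 (fully open); "finger_force": force on a finger pad.
Only numpy, scipy, OpenCV 4.12 (cv2) and the standard library are available. Lean on these libraries where they do the work, as an engineer would, in place of code of your own. Each camera call takes 0.05 s, during which the arm holds its last target. There are 200 camera calls.

### The job

The ink on the round stamp block is still wet, so do not touch it with the fingers: pick up the tongs from the desk, close their jaws on the round stamp block and lift it with them, face up and about level, at least 10 cm clear of the desk. Finish while holding it up in the tongs, at rest, and put nothing down; the other two stamp blocks and everything else on the desk stay where they are.

Things in the scene. Friction and masses are not known exactly. Their poses are not given: they have to be found in the camera images.
- tongs: Spring tongs of steel strip lying flat, 185 mm long, 26 mm tall, 85 g, centre of mass about 10 mm ahead of the origin. Two arms side by side swing on an upright pin at the rear (x = -75 mm). Origin: underside, centre line, midway between the thumb plates; x points to the jaws, y across, z up. The +y arm is fixed to this frame, the -y arm swings.
- tongs_grip (a point): 13 mm above the tongs' origin, axes as the tongs: grip here from above, across y. Ribbed black thumb plates outside the arms: x -18 to 18 mm, z 0 to 26 mm of the tongs. Relaxed, 58 mm over both at the middle (61 at the front), splayed 0.094 rad each; 44 mm and parallel when closed on the round stamp. The spring pushes back with 2.5 N relaxed, 4 N closed.
- tongs_jaws (a point): Middle between the open jaws, 86 mm ahead of the tongs' origin, 11 mm above the underside. Rubber jaws x 69 to 103 mm, z 0 to 23 mm of the tongs, 5 mm thick, 62 mm apart inside when relaxed; 1 mm squeeze of the plates closes them by 2.1 mm. The point is fixed to the +y arm: with the jaws closed on the stamp it is about 15 mm beside the stamp's middle.
- tongs_arm (a joint): Angle of the swinging arm of the tongs: 0 relaxed and fully open (as at the start), grows as they are squeezed, about 0.19 rad when closed on the round stamp, stop at 0.26.
- round_stamp: The wet one: round wooden stamp block, a short upright cylinder 32 mm in diameter, 26 mm tall with its black rubber face on top (the top 5 mm, 29 mm in diameter), about 40 g. Origin at the centre of its underside, z up. Stands on the desk in one of three places in a row, swapped at random with the square and the long one.
- square_stamp: Square wooden stamp block 32 x 32 mm, 26 mm tall with the same black rubber face, loose; leave it alone. Origin at the centre of its underside.
- long_stamp: Oblong wooden stamp block 54 x 24 mm (54 along its x), 26 mm tall with the same black rubber face, loose; leave it alone. Origin at the centre of its underside.
- ink_bottle: Square ink bottle with black screw cap, 54 x 54 x 62 mm, loose, behind the stamps; leave it alone. Origin at the centre of its underside.
- eraser: White eraser in its sleeve, 58 x 23 x 12 mm, loose, behind the stamps; leave it alone. Origin at the centre of its underside.

How it is judged:
By the outcome, as a careful person would: the job done as asked, in the order asked, and still so for the second after the job is handed in, while the arm keeps its last pose, push and grip.
It also fails if it takes over 42 s, if anything falls off the work surface, if the arm or the gripper's body presses on something with over 40 N, if the wrist force passes 120 N, or if a joint passes its speed limit or range.

## Working session

There is one attempt and no reset: what is moved stays moved. The work goes in short steps, Python scripts to look and compute and a tool call to move; the robot and the scene stay as the last step left them, time stands still between calls to the robot, and variables do not carry over. Pictures are saved under pics/ and viewed, at most 10 in all, crops included, and the job is handed in when it is done.

Besides the shell and the picture viewer there is one more tool, called after ">>>" in YAML: its name, and indented under it one key for each argument. servo_tool: Moves the arm, as the interface text tells. Its arguments: {"type":"object","properties":{"translation":{"type":"array"},"turn":{"type":"array"},"grip":{"type":"number"},"grip_force":{"type":"number"}},"required":["translation","turn"]}

```bash
mkdir -p pics
cat > h.py <<'E'
import numpy as np, cv2
from plant import r, optics
from scipy.spatial.transform import Rotation as Ro
def snap(n,f=None):
    s=optics.snapshot(n)
    if f: cv2.imwrite('pics/'+f,cv2.cvtColor(s['img'],cv2.COLOR_RGB2BGR))
    return s
def ray(s,uv):
    uv=np.atleast_2d(np.float64(uv)); M=s['mtx']
    d=np.c_[(uv[:,0]-M[0,2])/M[0,0],(uv[:,1]-M[1,2])/M[1,1]]; u=d.copy()
    for _ in range(20): u=d/(1+s['k1']*(u**2).sum(1,keepdims=True))
    return np.c_[u,np.ones(len(u))]
def plane(s,uv,z):
    D=ray(s,uv)@s['R']; C=-s['R'].T@s['t']
    return C+D*((z-C[2])/D[:,2])[:,None]
def world(s,uv):
    uv=np.atleast_2d(uv); zz=s['z_map'][uv[:,1].astype(int),uv[:,0].astype(int)]
    return (ray(s,uv)*zz[:,None]-s['t'])@s['R']
def allpts(s):
    v,u=np.mgrid[:420,:560]; return world(s,np.c_[u.ravel(),v.ravel()]).reshape(420,560,3)
E
python3 - <<'E'
from h import *
a=snap('top','top0.png');b=snap('scene','scene0.png')
for s in(a,b): print(s['mtx'],s['k1'],-s['R'].T@s['t'],s['R'])
print(r.get_state())
E
```

```text
[[399.78806905   0.         279.77315914]
 [  0.         399.78806905 212.38811499]
 [  0.           0.           1.        ]] -0.115463702959649 [ 0.44784022 -0.07362922  1.10755741] [[ 0.01566295 -0.99987651 -0.00127609]
 [-0.99100217 -0.01535424 -0.13296223]
 [ 0.13292622  0.00334719 -0.99112028]]
[[484.62950672   0.         283.20875373]
 [  0.         484.62950672 214.87378959]
 [  0.           0.           1.        ]] 0.030575747034596135 [ 0.04446441 -0.74653177  0.63814069] [[ 0.76755881 -0.64094825 -0.00623094]
 [-0.36520211 -0.42931262 -0.82602548]
 [ 0.52676456  0.63629868 -0.56359833]]
{'clock': 0.1, 'q': array([-1.09919533,  0.68987081, -0.19451609,  1.56620514,  0.15731212,
        0.90251177, -0.21510761]), 'qd': array([-0.00237774, -0.00343837,  0.00134861, -0.00482248, -0.00088736,
        0.00027172,  0.00142628]), 'joint_torque': array([-2.15264234e-03, -5.28503573e+01, -1.27137680e+00, -1.53835845e+01,
       -5.26313321e-02,  2.02617819e-03,  3.87823832e-05]), 'tool_pos': array([0.26477888, 0.56553406, 0.23801772]), 'eef_rot': array([ 2.17122823e-01,  9.76143963e-01, -7.94370811e-04, -1.08890264e-04]), 'contact_force': array([ 0.06687438, -0.50084499,  0.1100864 ]), 'moment': array([0.00263524, 0.06001786, 0.00074251]), 'finger_force': 0.0, 'opening': 1.003429747490065}
```

View pics/top0.png

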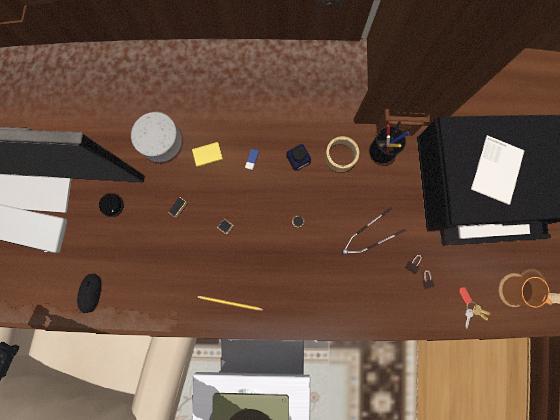

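View pics/scene0.png

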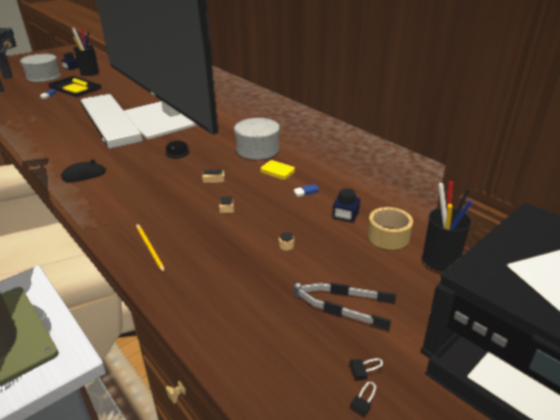

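The top view shows the tongs with their pin at (345,252) and jaws at (388,210) and (404,232), pointing away from the stamps. The round stamp is at (298,221), the square one at (225,227), the long one at (177,207) and the ink bottle at (299,157). The scene view agrees: round stamp at (287,241), tongs pin at (298,289).

Run:
```python
from h import *
s=snap('top');P=allpts(s)
def reg(n,u0,u1,v0,v1,lo=.012,hi=.05):
    Q=P[v0:v1,u0:u1].reshape(-1,3);m=(Q[:,2]>lo)&(Q[:,2]<hi);Q=Q[m];print(n,m.sum(),Q.mean(0).round(4),Q.min(0).round(4),Q.max(0).round(4));return Q
reg('round',285,312,210,235);reg('sq',212,240,215,240);reg('long',165,192,193,220)
reg('bottle',283,315,142,172,.01,.09)
Q=reg('tongs',335,412,200,262)
# desk height
print(P[230:250,250:290,2].mean())
np.set_printoptions(suppress=True)
for u,v in [(345,252),(388,210),(404,232),(360,234),(373,248)]: print(plane(s,(u,v),.02).round(4))
im=cv2.cvtColor(s['img'],cv2.COLOR_RGB2BGR)[190:270,270:420]
cv2.imwrite('pics/crop1.png',cv2.resize(im,None,fx=5,fy=5,interpolation=cv2.INTER_CUBIC))
```

```text
round 106 [ 0.5699 -0.1183  0.0245] [ 0.5548 -0.1341  0.013 ] [ 0.5844 -0.1037  0.0312]
sq 139 [0.5531 0.0807 0.0241] [0.5341 0.0606 0.0138] [0.5731 0.1019 0.0292]
long 189 [0.6043 0.2144 0.0237] [0.5772 0.1921 0.012 ] [0.6331 0.239  0.0306]
bottle 422 [ 0.7455 -0.1175  0.0451] [ 0.7173 -0.1526  0.0103] [ 0.7849 -0.0846  0.0677]
tongs 213 [ 0.5327 -0.3195  0.0215] [ 0.4849 -0.4153  0.0128] [ 0.6111 -0.2411  0.0318]
0.0049094107885630164
[[ 0.4878 -0.249   0.02  ]]
[[ 0.605  -0.3696  0.02  ]]
[[ 0.5444 -0.4134  0.02  ]]
[[ 0.5374 -0.2905  0.02  ]]
[[ 0.4995 -0.3261  0.02  ]]
```

View pics/crop1.png

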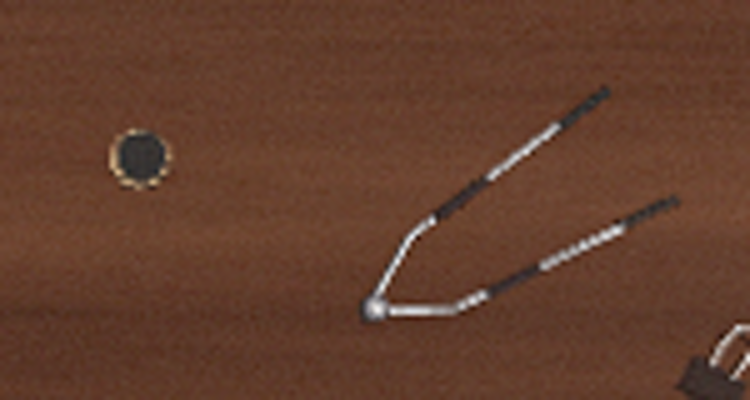

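The crop shows the pin at full-frame pixel (345,251.8) and the jaw tips at (391.4,208.4) and (405.6,230.2). The upper arm is the fixed +y one. I'll work out the axis and the way there.

```bash
cat >> h.py <<'E'
np.set_printoptions(suppress=True,precision=4)
def state(): 
    st=r.get_state(); return st,np.array(st['tool_pos']),Ro.from_quat(st['eef_rot'])
def plan(p1,yaw_y,n):
    """n equal rows to p1, tool straight down with tool y at angle yaw_y: turn rows first-order split"""
    st,p,R=state(); y=np.array([np.cos(yaw_y),np.sin(yaw_y),0]); z=np.array([0,0,-1.]); T=Ro.from_matrix(np.c_[np.cross(y,z),y,z])
    rv=(R.inv()*T).as_rotvec(); print('clock',st['clock'],'at',p,'total turn',rv)
    print('shift in tool axes now',R.inv().apply(p1-p),'| in final axes',T.inv().apply(p1-p))
E
python3 - <<'E'
from h import *
s=snap('top')
g=lambda u,v:plane(s,(270+u/5-.4,190+v/5-.4),.024)[0]
pin,t1,t2,a,b=g(375,309),g(607,92),g(678,201),g(462,198),g(514,281)
print(pin,t1,t2,a,b,(a+b)/2)
d=(t1+t2)/2-pin; yaw=np.arctan2(d[1],d[0]);e=(a+b)/2-pin
print(np.linalg.norm(d),np.degrees(yaw),np.degrees(np.arctan2(e[1],e[0])),np.linalg.norm(e))
d/=np.linalg.norm(d);o=pin+.075*d;print('origin',o)
plan(np.array([o[0],o[1],.24]),yaw+np.pi/2,1)
plan(np.array([.45,.3,.24]),yaw+np.pi/2,1)
E
```

```text
[ 0.4892 -0.2473  0.024 ] [ 0.6102 -0.377   0.024 ] [ 0.5502 -0.4156  0.024 ] [ 0.5503 -0.2954  0.024 ] [ 0.5053 -0.3236  0.024 ] [ 0.5278 -0.3095  0.024 ]
0.1745961386499535 -58.60856940712826 -58.187058098215964 0.0731586751773312
origin [ 0.5283 -0.3113  0.024 ]
clock 0.2 at [0.2648 0.5657 0.2382] total turn [-0.001   0.0004  0.5852]
shift in tool axes now [-0.6104 -0.6827 -0.001 ] | in final axes [-0.8859 -0.2319 -0.0018]
clock 0.2 at [0.2648 0.5657 0.2382] total turn [-0.001   0.0004  0.5852]
shift in tool axes now [-0.2804 -0.1622 -0.0016] | in final axes [-0.3233  0.0197 -0.0018]
```

>>> servo_tool:
  translation:
    - [0,0,0]
    - [0,0,0]
    - [0,0,0]
    - [0,0,0]
    - [-0.054,0.003,0]
    - [-0.054,0.003,0]
    - [-0.054,0.003,0]
    - [-0.054,0.003,0]
    - [-0.054,0.004,0]
    - [-0.054,0.004,0]
  turn:
    - [0,0,0.146]
    - [0,0,0.146]
    - [0,0,0.146]
    - [0,0,0.147]
    - [0,0,0]
    - [0,0,0]
    - [0,0,0]
    - [0,0,0]
    - [0,0,0]
    - [0,0,0]

```text
clock: 1.45
tool_pos: [0.4517, 0.2985, 0.2387]
eef_rot: [0.489, 0.872, 0.0, 0.0]
contact_force: [-0.2, 0.2, 0.9]
opening: 0.997
finger_force: 0.0
```

>>> servo_tool:
  translation:
    - [-0.056,-0.025,0]
    - [-0.056,-0.025,0]
    - [-0.056,-0.025,0]
    - [-0.056,-0.025,0]
    - [-0.056,-0.025,0]
    - [-0.056,-0.025,0]
    - [-0.056,-0.025,0]
    - [-0.056,-0.025,0]
    - [-0.056,-0.025,0]
    - [-0.056,-0.027,0]
  turn:
    - [0,0,0]
    - [0,0,0]
    - [0,0,0]
    - [0,0,0]
    - [0,0,0]
    - [0,0,0]
    - [0,0,0]
    - [0,0,0]
    - [0,0,0]
    - [0,0,0]

```text
clock: 2.7
tool_pos: [0.5277, -0.3111, 0.2386]
eef_rot: [0.489, 0.872, 0.0, 0.0]
contact_force: [1.5, 0.2, 0.1]
opening: 1.0
finger_force: 0.0
```

>>> servo_tool:
  translation:
    - [0,0,0]
    - [0,0,0]
    - [0,0,0]
  turn:
    - [0,0,0]
    - [0,0,0]
    - [0,0,0]

```text
clock: 3.08
tool_pos: [0.5279, -0.307, 0.2387]
eef_rot: [0.488, 0.873, 0.001, -0.0]
contact_force: [0.3, -0.3, -0.4]
opening: 0.997
finger_force: 0.0
```

Run:
```python
from h import *
s=snap('wrist','wrist0.png');P=allpts(s)
plan(np.array([.5283,-.3113,.24]),np.radians(31.4),1)
print(s['R'],-s['R'].T@s['t'],s['mtx'][0],s['k1'])
np.save('w0.npy',s,allow_pickle=True)
```

```text
clock 3.125 at [ 0.5279 -0.3072  0.2388] total turn [ 0.0005 -0.001   0.003 ]
shift in tool axes now [-0.0037 -0.0018 -0.0012] | in final axes [-0.0037 -0.0018 -0.0012]
[[ 0.8521  0.5233  0.0009]
 [ 0.4977 -0.811   0.3077]
 [ 0.1618 -0.2617 -0.9515]] [ 0.486  -0.2389  0.3855] [341.0104   0.     286.381 ] -0.05185675961943404
```

View pics/wrist0.png

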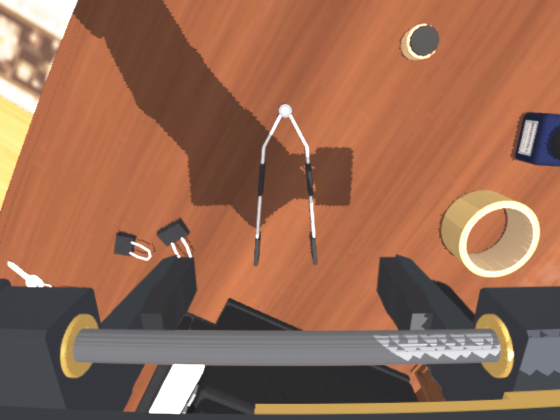

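The wrist view shows the pin at (285,111), the plates near (262,180) and (309,179), the jaw tips at (257,265) and (315,263), the stamp top at about (426,40) and a padlock at (173,232).

Run:
```python
from h import *
s=np.load('w0.npy',allow_pickle=True).item()
im=s['img'];hsv=cv2.cvtColor(im,cv2.COLOR_RGB2HSV)
P=allpts(s);m=(P[...,2]>.012)&(P[...,2]<.045)
mm=np.zeros((420,560),bool);mm[95:275,245:330]=m[95:275,245:330]
for v in (150,165,175,185,195,205,230,245,258):
    u=np.flatnonzero(mm[v]);print(v,u.min() if len(u) else 0,u.max() if len(u) else 0,len(u))
g=lambda u,v,z=.026:plane(s,(u,v),z)[0]
pin,t1,t2=g(285,111),g(315,263),g(257,265)
d=(t1+t2)/2-pin;L=np.hypot(*d[:2]);yaw=np.arctan2(d[1],d[0]);d/=L
print('pin',pin,'tips',t1,t2,'L',L,'yaw',np.degrees(yaw),'origin',pin+.075*d)
a,b=g(309,179),g(262,180);e=(a+b)/2;print('plates mid',e,np.linalg.norm(a-b),np.dot(e-pin,d))
# padlock in tongs frame
n=np.array([-d[1],d[0],0]);o=pin+.075*d
for q in [(160,225),(173,218),(187,238),(190,255)]:
    w=world(s,q)[0]-o;print('lock',w@d,w@n,w[2])
# stamp: bright wood blob vs black face
box=im[15:70,395:445];gray=cv2.cvtColor(box,cv2.COLOR_RGB2GRAY)
k=((gray<75)).astype('uint8');nn,l,st,c=cv2.connectedComponentsWithStats(k)
i=1+st[1:,4].argmax();cc=c[i]+[395,15];print('face px',cc,st[i],'w',plane(s,cc,.026))
h=hsv[15:70,395:445];w=((h[...,1]<140)&(h[...,2]>150)).astype('uint8')|k
cn=max(cv2.findContours(w,0,2)[0],key=cv2.contourArea)[:,0]+[395,15];print('stamp hull',cn.min(0),cn.max(0))
```

```text
150 262 308 6
165 260 310 10
175 259 311 10
185 258 312 11
195 258 312 8
205 258 312 6
230 256 314 6
245 255 315 9
258 254 316 9
pin [ 0.4911 -0.2492  0.026 ] tips [ 0.6104 -0.3769  0.026 ] [ 0.5539 -0.4147  0.026 ] L 0.17254864594394587 yaw -58.13691116931261 origin [ 0.5307 -0.3129  0.026 ]
plates mid [ 0.5288 -0.3099  0.026 ] 0.050706725943918805 0.07140199529770572
lock -0.08645063897023858 0.0011344189445660346 0.3595276720171352
lock 0.048419852046086016 -0.13540827271434513 -0.02467614889090325
lock 0.07459314547974771 -0.12107735983569268 -0.025069531138575213
lock 0.09028360727499783 -0.11482759642447829 -0.009971009029709488
face px [411.  46.] [16 31  1  1  1] w [[ 0.5633 -0.1316  0.026 ]]
stamp hull [400  23] [436  60]
```

>>> servo_tool:
  translation:
    - [-0.003,-0.001,0.025]
    - [-0.002,0,0.025]
    - [0,0,0.025]
    - [0,0,0.025]
    - [0,0,0.025]
    - [0,0,0.025]
    - [0,0,0.025]
    - [0,0,0.015]
    - [0,0,0.01]
    - [0,0,0]
  turn:
    - [0,0,0]
    - [0,0,0]
    - [0,0,0]
    - [0,0,0]
    - [0,0,0]
    - [0,0,0]
    - [0,0,0]
    - [0,0,0]
    - [0,0,0]
    - [0,0,0]

```text
clock: 4.38
tool_pos: [0.5292, -0.3137, 0.0385]
eef_rot: [0.489, 0.872, 0.0, -0.0]
contact_force: [0.3, 0.0, -0.2]
opening: 1.0
finger_force: 0.0
```

>>> servo_tool:
  translation:
    - [0,0,0]
    - [0,0,0]
  turn:
    - [0,0,0]
    - [0,0,0]

```text
clock: 4.62
tool_pos: [0.5297, -0.3145, 0.0395]
eef_rot: [0.489, 0.872, 0.0, 0.001]
contact_force: [-0.1, -0.7, -0.3]
opening: 1.003
finger_force: 0.0
```

Run:
```python
from h import *
s=snap('wrist','wrist1.png')
plan(np.array([.5295,-.312,.004]),np.radians(31.7),1)
np.save('w1.npy',s,allow_pickle=True)
```

```text
clock 4.675 at [ 0.5296 -0.3144  0.0394] total turn [ 0.0006  0.001  -0.0054]
shift in tool axes now [0.0021 0.0011 0.0354] | in final axes [0.0021 0.0012 0.0354]
```

View pics/wrist1.png

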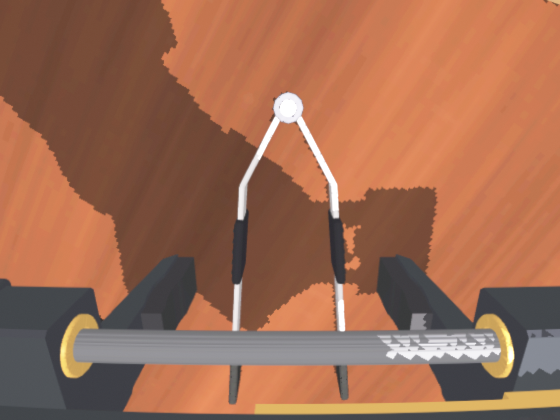

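The wrist view shows the tongs centred between the fingers. The pin is at (288,107), the plates at columns 238 and 337 over rows 210–282, and the fingertips at (186,258) and (388,258).

Run:
```python
from h import *
s=np.load('w1.npy',allow_pickle=True).item()
g=lambda u,v,z=.026:plane(s,(u,v),z)[0]
pin=g(288,107);a=[g(337,v) for v in(210,282)];b=[g(239,v) for v in (210,282)]
m=sum(a+b)/4;d=m-pin;print('pin',pin,'mid',m,np.linalg.norm(d),np.degrees(np.arctan2(d[1],d[0])),np.linalg.norm(a[0]-b[0]),np.linalg.norm(a[0]-a[1]))
d/=np.linalg.norm(d);plan(np.r_[(m)[:2],.004],np.arctan2(d[1],d[0])+np.pi/2,1)
```

```text
pin [ 0.4905 -0.2486  0.026 ] mid [ 0.5266 -0.3076  0.026 ] 0.06920065421903969 -58.53921330551044 0.04849442818501222 0.0404538071673085
clock 4.675 at [ 0.5296 -0.3144  0.0394] total turn [ 0.0006  0.001  -0.0012]
shift in tool axes now [0.0074 0.001  0.0354] | in final axes [0.0073 0.001  0.0354]
```

>>> servo_tool:
  translation:
    - [0.003,0.001,0.008]
    - [0,0,0.008]
    - [0,0,0.007]
    - [0,0,0.006]
    - [0,0,0.005]
    - [0,0,0]
    - [0,0,0]
  turn:
    - [0,0,0]
    - [0,0,0]
    - [0,0,0]
    - [0,0,0]
    - [0,0,0]
    - [0,0,0]
    - [0,0,0]

```text
clock: 5.55
tool_pos: [0.5286, -0.3111, 0.0048]
eef_rot: [0.489, 0.872, 0.0, 0.0]
contact_force: [-1.1, 0.5, -0.7]
opening: 1.002
finger_force: 0.0
```

>>> servo_tool:
  translation:
    - [0,0,0]
    - [0,0,0]
    - [0,0,0]
    - [0,0,0]
    - [0,0,0]
    - [0,0,0]
    - [0,0,0]
    - [0,0,0]
  turn:
    - [0,0,0]
    - [0,0,0]
    - [0,0,0]
    - [0,0,0]
    - [0,0,0]
    - [0,0,0]
    - [0,0,0]
    - [0,0,0]
  grip: 0.61
  grip_force: 8

```text
clock: 6.55
tool_pos: [0.5287, -0.3111, 0.0048]
eef_rot: [0.489, 0.872, 0.0, 0.0]
contact_force: [-0.5, -0.6, 1.5]
opening: 0.61
finger_force: 3.1
```

>>> servo_tool:
  translation:
    - [0,0,-0.005]
    - [0,0,-0.01]
    - [0,0,-0.015]
    - [0,0,-0.02]
    - [0,0,-0.02]
    - [0,0,-0.015]
    - [0,0,-0.01]
    - [0,0,-0.005]
    - [0,0,0]
    - [0,0,0]
  turn:
    - [0,0,0]
    - [0,0,0]
    - [0,0,0]
    - [0,0,0]
    - [0,0,0]
    - [0,0,0]
    - [0,0,0]
    - [0,0,0]
    - [0,0,0]
    - [0,0,0]

```text
clock: 7.8
tool_pos: [0.5281, -0.3108, 0.1041]
eef_rot: [0.489, 0.872, 0.0, -0.001]
contact_force: [-0.3, 0.1, -0.9]
opening: 0.613
finger_force: 2.5
```

Run:
```python
from h import *
s=snap('wrist','wrist2.png');t=snap('top')
im=cv2.cvtColor(snap('scene')['img'],cv2.COLOR_RGB2BGR)[190:400,200:450]
w=cv2.cvtColor(s['img'],cv2.COLOR_RGB2BGR)
cv2.imwrite('pics/both2.png',np.hstack([cv2.resize(w,(400,300)),cv2.resize(im,(357,300))]))
np.save('w2.npy',s,allow_pickle=True)
# stamp in top view: face circle
P=allpts(t);g=t['img'].astype(int);bx=(slice(212,232),slice(287,310))
c=t['img'][bx];gray=cv2.cvtColor(c,cv2.COLOR_RGB2GRAY);hsv=cv2.cvtColor(c,cv2.COLOR_RGB2HSV)
k=((hsv[...,1]<90)|(gray>120)).astype('uint8');v,u=np.nonzero(k);print(len(u),u.mean()+287,v.mean()+212,plane(t,(u.mean()+287,v.mean()+212),.026))
```

```text
98 297.4591836734694 221.29591836734693 [[ 0.5692 -0.1185  0.026 ]]
```

View pics/both2.png

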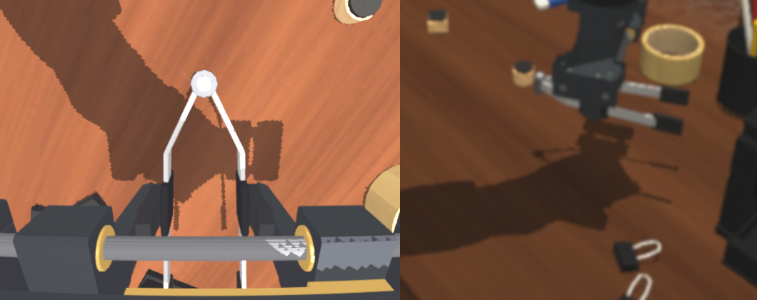

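The tongs are held and lifted about level, with the pin at (204,83) in the left half. Next I'll carry them so the jaws are above the round stamp.

>>> servo_tool:
  translation:
    - [0.011,0.007,0]
    - [0.023,0.014,0]
    - [0.035,0.02,0]
    - [0.046,0.027,0]
    - [0.046,0.027,0]
    - [0.035,0.02,0]
    - [0.023,0.014,0]
    - [0.011,0.007,0]
    - [0,0,0]
    - [0,0,0]
  turn:
    - [0,0,0]
    - [0,0,0]
    - [0,0,0]
    - [0,0,0]
    - [0,0,0]
    - [0,0,0]
    - [0,0,0]
    - [0,0,0]
    - [0,0,0]
    - [0,0,0]

```text
clock: 9.2
tool_pos: [0.5247, -0.0455, 0.1047]
eef_rot: [0.49, 0.872, -0.0, 0.0]
contact_force: [-0.2, -0.6, -0.8]
opening: 0.612
finger_force: 2.5
```

Run:
```python
from h import *
s=snap('wrist','wrist3.png');t=snap('top');c=snap('scene')
print(state()[1],state()[0]['opening'])
T=cv2.cvtColor(t['img'],cv2.COLOR_RGB2BGR)[185:265,240:340];S=cv2.cvtColor(c['img'],cv2.COLOR_RGB2BGR)[170:290,200:350]
cv2.imwrite('pics/both3.png',np.hstack([cv2.resize(T,(400,320),interpolation=2),cv2.resize(S,(400,320),interpolation=2)]))
for n,x in (('t3',t),('c3',c),('w3',s)): np.save(n+'.npy',x,allow_pickle=True)
```

```text
[ 0.5247 -0.0453  0.1047] 0.6067540105048504
```

View pics/both3.png

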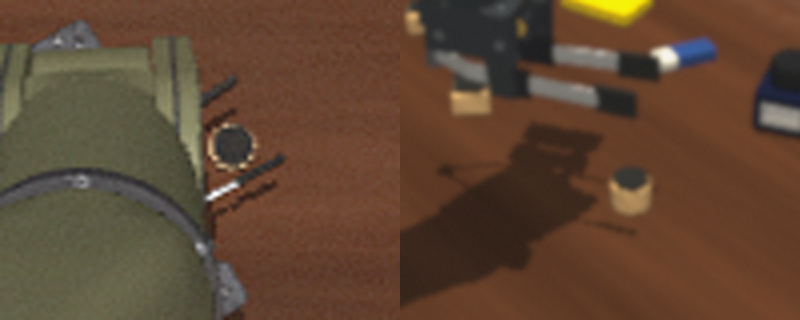

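The top crop shows the jaw tips at (235,80) and (283,158) and the stamp at (233,146). The scene crop shows the jaws above the desk with tips at (657,66) and (636,103), and the stamp at (630,185).

Run:
```python
from h import *
t=np.load('t3.npy',allow_pickle=True).item();c=np.load('c3.npy',allow_pickle=True).item()
T=lambda u,v:(240+u/4-.4,185+v/4-.4); S=lambda u,v:(200+u*.375-.3,170+v*.375-.3)
def tri(a,b):
    A=ray(t,a)[0]@t['R'];B=ray(c,b)[0]@c['R'];p=-t['R'].T@t['t'];q=-c['R'].T@c['t']
    k=np.linalg.lstsq(np.c_[A,-B],q-p,rcond=None)[0];x,y=p+k[0]*A,q+k[1]*B;return (x+y)/2,np.linalg.norm(x-y)
print('tips tri',tri(T(235,79),S(657,56)),tri(T(283,157),S(636,93)))
a=plane(t,T(235,80),.123)[0];b=plane(t,T(283,158),.123)[0]
print(a,b,np.linalg.norm(a-b))
st=plane(t,T(233,146),.026)[0];print('stamp',st,'tri',tri(T(233,146),S(631,177)))
d=np.array([.5225,-.8526,0]);n=np.array([.8526,.5225,0]);m=(a+b)/2
p=state()[1]
for q in (a,b,m,st): print('ahead',(q-p)@d,'left',(q-p)@n)
```

```text
tips tri (array([ 0.6756, -0.2353,  0.1574]), np.float64(0.28737411620863434)) (array([ 0.6268, -0.2594,  0.1583]), np.float64(0.27691607830084464))
[ 0.6002 -0.1163  0.123 ] [ 0.5518 -0.1465  0.123 ] 0.05703705565436676
stamp [ 0.5697 -0.1196  0.026 ] tri (array([ 0.6465, -0.2436,  0.0777]), np.float64(0.3003542324236217))
ahead 0.09991902545979674 left 0.02723912397271415
ahead 0.10038669143237997 left -0.029794103821849507
ahead 0.10015285844608834 left -0.0012774899245676721
ahead 0.08679927569733745 left -0.0004315260123929354
```

Run:
```python
from h import *
t=np.load('t3.npy',allow_pickle=True).item();c=np.load('c3.npy',allow_pickle=True).item()
T=lambda u,v:(240+u/4-.4,185+v/4-.4); S=lambda u,v:(200+(u-400)*.375-.3,170+v*.375-.3)
def tri(a,b):
    A=ray(t,a)[0]@t['R'];B=ray(c,b)[0]@c['R'];p=-t['R'].T@t['t'];q=-c['R'].T@c['t']
    k=np.linalg.lstsq(np.c_[A,-B],q-p,rcond=None)[0];x,y=p+k[0]*A,q+k[1]*B;return (x+y)/2,np.linalg.norm(x-y)
print('tips tri',tri(T(235,79),S(658,58)),tri(T(283,157),S(636,95)))
print('stamp tri',tri(T(233,146),S(631,177)))
```

```text
tips tri (array([ 0.6012, -0.1165,  0.1221]), np.float64(0.0004985385706739014)) (array([ 0.5529, -0.1468,  0.1239]), np.float64(0.0013129048660614974))
stamp tri (array([ 0.5703, -0.12  ,  0.0258]), np.float64(0.0014176897046622571))
```

>>> servo_tool:
  translation:
    - [-0.001,0.001,0.006]
    - [-0.001,0,0.012]
    - [0,0,0.016]
    - [0,0,0.018]
    - [0,0,0.016]
    - [0,0,0.012]
    - [0,0,0.009]
    - [0,0,0.005]
    - [0,0,0.003]
    - [0,0,0]
  turn:
    - [0,0,0]
    - [0,0,0]
    - [0,0,0]
    - [0,0,0]
    - [0,0,0]
    - [0,0,0]
    - [0,0,0]
    - [0,0,0]
    - [0,0,0]
    - [0,0,0]

```text
clock: 10.6
tool_pos: [0.5268, -0.045, 0.0078]
eef_rot: [0.489, 0.872, 0.0, 0.0]
contact_force: [-0.0, -0.6, -0.5]
opening: 0.611
finger_force: 2.5
```

>>> servo_tool:
  translation:
    - [0,0,0]
    - [0,0,0]
  turn:
    - [0,0,0]
    - [0,0,0]

```text
clock: 10.85
tool_pos: [0.5269, -0.0451, 0.008]
eef_rot: [0.489, 0.872, 0.0, 0.0]
contact_force: [0.1, -0.3, -0.9]
opening: 0.613
finger_force: 2.5
```

Run:
```python
from h import *
t=snap('top');c=snap('scene');print(state()[1],state()[0]['contact_force'])
T=cv2.cvtColor(t['img'],cv2.COLOR_RGB2BGR)[185:265,240:340];S=cv2.cvtColor(c['img'],cv2.COLOR_RGB2BGR)[170:290,200:350]
cv2.imwrite('pics/both4.png',np.hstack([cv2.resize(T,(400,320),interpolation=2),cv2.resize(S,(400,320),interpolation=2)]))
```

```text
[ 0.5268 -0.0451  0.0079] [-0.9168  0.2379 -0.1603]
```

View pics/both4.png

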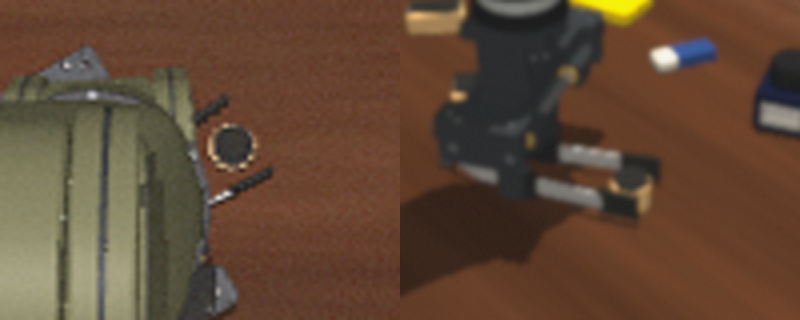

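The stamp at (232,146) sits centred between the jaws, whose tips are at (225,100) and (270,170). Closing now.

>>> servo_tool:
  translation:
    - [0,0,0]
    - [0,0,0]
    - [0,0,0]
    - [0,0,0]
    - [0,0,0]
    - [0,0,0]
  turn:
    - [0,0,0]
    - [0,0,0]
    - [0,0,0]
    - [0,0,0]
    - [0,0,0]
    - [0,0,0]
  grip: 0.4
  grip_force: 9

```text
clock: 11.7
tool_pos: [0.5267, -0.045, 0.0077]
eef_rot: [0.489, 0.872, 0.0, 0.0]
contact_force: [0.6, 0.5, -1.2]
opening: 0.5
finger_force: 9.0
```

>>> servo_tool:
  translation:
    - [0,0,0]
    - [0,0,0]
    - [0,0,0]
    - [0,0,0]
  turn:
    - [0,0,0]
    - [0,0,0]
    - [0,0,0]
    - [0,0,0]
  grip_force: 20

```text
clock: 12.2
tool_pos: [0.5267, -0.045, 0.0077]
eef_rot: [0.489, 0.872, 0.0, -0.0]
contact_force: [0.2, 0.1, -0.6]
opening: 0.496
finger_force: 20.0
```

>>> servo_tool:
  translation:
    - [0,0,-0.004]
    - [0,0,-0.01]
    - [0,0,-0.018]
    - [0,0,-0.025]
    - [0,0,-0.028]
    - [0,0,-0.025]
    - [0,0,-0.02]
    - [0,0,-0.015]
    - [0,0,-0.009]
    - [0,0,-0.004]
  turn:
    - [0,0,0]
    - [0,0,0]
    - [0,0,0]
    - [0,0,0]
    - [0,0,0]
    - [0,0,0]
    - [0,0,0]
    - [0,0,0]
    - [0,0,0]
    - [0,0,0]

```text
clock: 13.45
tool_pos: [0.5266, -0.045, 0.1661]
eef_rot: [0.489, 0.872, 0.0, 0.0]
contact_force: [-0.6, 0.3, -0.2]
opening: 0.497
finger_force: 20.0
```

>>> servo_tool:
  translation:
    - [0,0,0]
    - [0,0,0]
    - [0,0,0]
    - [0,0,0]
    - [0,0,0]
    - [0,0,0]
  turn:
    - [0,0,0]
    - [0,0,0]
    - [0,0,0]
    - [0,0,0]
    - [0,0,0]
    - [0,0,0]

```text
clock: 14.2
tool_pos: [0.5267, -0.045, 0.1657]
eef_rot: [0.489, 0.872, 0.0, -0.0]
contact_force: [-0.8, 0.4, -1.4]
opening: 0.491
finger_force: 20.0
```

Run:
```python
from h import *
t=snap('top');c=snap('scene');print(state()[1],state()[0]['contact_force'])
T=cv2.cvtColor(t['img'],cv2.COLOR_RGB2BGR)[185:265,240:340];S=cv2.cvtColor(c['img'],cv2.COLOR_RGB2BGR)[110:230,200:350]
cv2.imwrite('pics/both5.png',np.hstack([cv2.resize(T,(400,320),interpolation=2),cv2.resize(S,(400,320),interpolation=2)]))
P=allpts(t)
for n,u0,u1,v0,v1 in(('sq',212,240,215,240),('long',165,192,193,220)):
    Q=P[v0:v1,u0:u1].reshape(-1,3);Q=Q[(Q[:,2]>.012)&(Q[:,2]<.05)];print(n,len(Q),Q.mean(0))
```

```text
[ 0.5267 -0.045   0.1657] [-0.1547  0.0686 -0.7306]
sq 127 [0.5526 0.0824 0.024 ]
long 186 [0.6044 0.2147 0.0234]
```

View pics/both5.png

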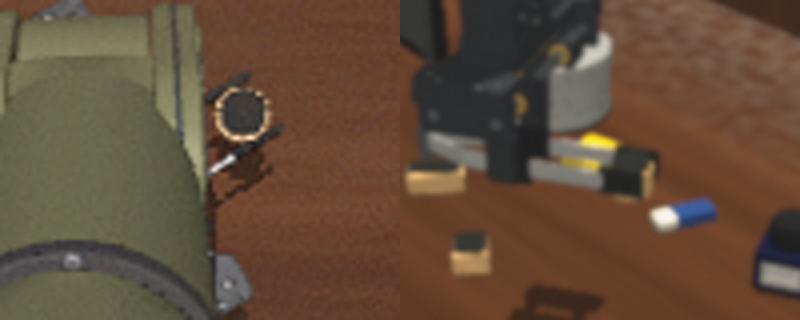

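The stamp is held level in the jaws about 15 cm up, at (243,113) in the top crop. The square and long stamps have not moved. Handing in.

```bash
python3 -c "
from h import *
s=r.get_state();print(s['clock'],s['opening'],abs(s['qd']).max());print(r.finish_job())"
```

```text
14.3 0.4969490790597216 0.001948035170458331
the job is handed in; nothing more can be done
None
```

The job is handed in at 14.3 s on the robot clock: the tongs hold the round stamp face up, about level and at rest, roughly 15 cm above the desk, and the square and long stamps measured unmoved.

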